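Make up two model-car kits

TASK

Make up the two model-car kits. The two-bay tray gets the big wheel in its larger bay and the tall tube in its smaller bay; the three-bay tray gets the car deck in its large bay, its fin along the length of the tray, and the small wheel and the short tube in its two small bays, one in each. Wheels lie disc down, and everything stands upright and flat on the floor of its bay, let go, and the mug and the white tub are left where they are.

Things in the scene. Friction and masses are not known exactly. Their poses are not given: they have to be found in the camera images.
- wheel_big_mid (a point): Big wooden wheel, disc 70 mm in diameter, with an upright 20 mm dowel stub on its centre (a disc 8 mm thick, 45 mm tall in all, the stub is what one grips). Loose, about 45 g, lying disc down on the table. This point is on its axis, 22.5 mm above its underside; z is up along the dowel.
- wheel_small_mid (a point): Small wooden wheel, disc 46 mm in diameter, with an upright 20 mm dowel stub on its centre (a disc 8 mm thick, 45 mm tall in all, the stub is what one grips). Loose, about 25 g, lying disc down on the table. This point is on its axis, 22.5 mm above its underside; z is up along the dowel.
- tube_long_mid (a point): Tall grey plastic tube, 36 mm outside and 28 mm inside diameter, 75 mm tall, standing on end, loose, about 55 g. This point is on its axis, half-way up (37.5 mm above its lower end); z is along the tube, up.
- tube_short_mid (a point): Short, wider grey plastic tube, 46 mm outside and 36 mm inside diameter, 45 mm tall, standing on end, loose, about 35 g. This point is on its axis, half-way up (22.5 mm above its lower end); z is along the tube, up.
- deck_mid (a point): Car deck: plywood plate 80 mm (x) by 68 mm (y), 6 mm thick, with an upright notched plywood fin on its centre line, which is what one grips: 44 mm long along x, 8 mm thick across y, its top 46 mm above the underside (the middle 12 mm of its length is notched down to 36 mm). Thin axle strips cross the plate along y at both ends. Loose, about 60 g. This point is at the middle of the fin, 23 mm above the underside; z is up.
- tray_two: Low open plywood tray, fixed to the table, floor 4 mm thick, outer walls and dividers 4 mm thick and 14 mm high over the table (10 mm over the tray's floor). Origin: centre of its footprint, at table height; x along its length, y across, z up. Inside it is 90 mm wide. Outside 169 mm by 98 mm. Two bays in a row along x: the smaller, 65 mm long, centred at x = -48 mm; the larger, 92 mm long, centred at x = +34.5 mm (both at y = 0).
- tray_three: Low open plywood tray, fixed to the table, floor 4 mm thick, outer walls and dividers 4 mm thick and 14 mm high over the table (10 mm over the tray's floor). Origin: centre of its footprint, at table height; x along its length, y across, z up. Inside it is 90 mm wide. Outside 246 mm by 98 mm. Three bays in a row along x: two small ones, each 65 mm long, centred at x = -86.5 mm and x = -17.5 mm, and a large one, 100 mm long, centred at x = +69 mm (all at y = 0).
- mug: White ceramic mug, 80 mm across, 95 mm tall, handle on its +y side; loose, to be left alone. Origin: centre of its underside.
- tub: White plastic tub with a lid, 84 mm across, 100 mm tall; loose, to be left alone. Origin: centre of its underside.
Mind the look-alikes: they are no part of the job. Leave any green or yellow look-alike of the tray_two alone.

How it is judged (in metres and radians):
At the end, for the whole second after the job is handed in: Two-bay tray: big wheel in the larger bay, tall tube in the smaller. Three-bay tray: deck in the large bay, small wheel and short tube in the small ones, one each. Deck's fin along the tray within 0.25 rad. Each inside its bay, upright within 0.1 rad, on the floor within 5 mm, at rest (x of wheel_big_mid in the frame of tray_two between 0.0215 and 0.0475 m and y of wheel_big_mid in the frame of tray_two between -0.012 and 0.012 m and z of wheel_big_mid in the frame of tray_two between 0.0205 and 0.0315 m and angle between each of wheel_big_mid, tube_long_mid, deck_mid's own z axis and vertical below 0.1 rad and x of tube_long_mid in the frame of tray_two between -0.0645 and -0.0315 m and y of tube_long_mid in the frame of tray_two between -0.029 and 0.029 m and z of tube_long_mid in the frame of tray_two between 0.0355 and 0.0465 m and x of deck_mid in the frame of tray_three between 0.055 and 0.083 m and y of deck_mid in the frame of tray_three between -0.015 and 0.015 m and z of deck_mid in the frame of tray_three between 0.021 and 0.032 m and angle between the x axis of deck_mid and the x axis of tray_three, either way round below 0.25 rad and (((x of wheel_small_mid in the frame of tray_three between -0.098 and -0.075 m and y of wheel_small_mid in the frame of tray_three between -0.024 and 0.024 m and z of wheel_small_mid in the frame of tray_three between 0.0205 and 0.0315 m and angle between wheel_small_mid's own z axis and vertical below 0.1 rad) and (x of tube_short_mid in the frame of tray_three between -0.029 and -0.006 m and y of tube_short_mid in the frame of tray_three between -0.024 and 0.024 m and z of tube_short_mid in the frame of tray_three between 0.0205 and 0.0315 m and angle between tube_short_mid's own z axis and vertical below 0.1 rad)) or ((x of wheel_small_mid in the frame of tray_three between -0.029 and -0.006 m and y of wheel_small_mid in the frame of tray_three between -0.024 and 0.024 m and z of wheel_small_mid in the frame of tray_three between 0.0205 and 0.0315 m and angle between wheel_small_mid's own z axis and vertical below 0.1 rad) and (x of tube_short_mid in the frame of tray_three between -0.098 and -0.075 m and y of tube_short_mid in the frame of tray_three between -0.024 and 0.024 m and z of tube_short_mid in the frame of tray_three between 0.0205 and 0.0315 m and angle between tube_short_mid's own z axis and vertical below 0.1 rad))) and linear speed of each of wheel_big, wheel_small, tube_long, tube_short, deck below 0.02 m/s); the robot touches nothing.
It fails at once if the mug is moved by more than 25 mm (distance of mug from where it was at the start of the episode above 0.025 m).
It fails at once if the white tub is moved by more than 25 mm (distance of tub from where it was at the start of the episode above 0.025 m).
It also fails if it takes over 128 s, if anything falls off the work surface, if the arm or the gripper's body presses on something with over 40 N, if the wrist force passes 120 N, or if a joint passes its speed limit or range.

ROBOT

A 6-joint arm with a two-finger parallel gripper is mounted at the origin on the work surface. World frame = base frame: x ahead of the robot, y to its left, z up, the work surface at z = 0. Lengths are in m, angles in degrees, forces in N, time in s.
With the tool pointing down it reaches from about 0.325 to 0.775 m from the base axis. Payload 5.5 kg.
Tool frame: the origin (TCP) lies at the centre of the arm's flange, where the gripper is bolted on; the fingertips stand 182 mm ahead of it and the grasp point (between the pads) lies 163 mm ahead of it; z points along the fingers, y is the line along which they close (so a half turn about z gives the same grasp; the last joint's range is limited). The gripper opens to 88 mm and grips with 3 to 60 N. Pads are 20 mm wide; open, the fingers measure 115 mm over their backs; the gripper's body (75 mm by 178 mm) begins 61 mm behind the grasp point.
Start: joints at [-77.733, 5.22, 70.514, -0, 104.267, -3.249], TCP at [0.161, -0.578, 0.405] pointing down, gripper open.
Joint ranges: [-164.24, 164.24], [-49.07, 125.15], [9.68, 141.18], [-86.29, 266.29], [3.28, 154.24], [-151.56, 151.56]. Speed limits (degrees/s): [147.25, 147.25, 172.46, 180, 180, 180].

INTERFACE

Orientations are given as [roll, pitch, yaw] about the fixed x, y, z axes, in that order (R = Rz(yaw) Ry(pitch) Rx(roll)).
In Python, from station import r gives the robot as it stands. The module is installed in compiled form; this text tells all that it offers. Calls block until the motion is done:
- r.reach(position, orientation): joint-space move of the TCP to a pose.
- r.servo_line(position, rotation=None, speed=0.15): straight line of the TCP; rotation=None keeps the orientation; speed is the mean speed in m/s.
- r.move_joints(angles): joint-space move.
- r.let_go() and r.grab(squeeze=None): open the fingers fully, or close them until they stop; squeeze is the grip in N (None keeps the last).
- r.wait(seconds).
- r.inverse_kinematics(position, orientation): joint angles nearest the present ones, or None.
- r.sense(): the state.
- r.snapshot(name): name is "side" or "top" or "wrist"; returns a dict with "frame" (400x640x3 uint8, red, green, blue), "fx", "fy", "cx", "cy" (pixels), "R" (3x3) and "t" (3): a world point X has camera coordinates R X + t. Camera axes: x right, y down, z forward; pixel columns grow to the right and rows downward; lengths in m; the calibration is good to about 2 mm. The wrist camera is an equidistant fisheye: a pixel r from the principal point sees the ray r / f radians off the axis. A picture is of the moment at which its call begins. There is no depth.
A pose or a line that the arm cannot do raises r.IKError and nothing moves.
- r.hand_in(): hands the job in; it is judged then, once.
The state is a dict: "clock": time; "joints": joint angles; "joint_vel": joint speeds; "joint_torque": joint torques, N m; "tcp_pos": TCP position; "orientation": TCP orientation; "contact_force": force on the tool from outside, world axes, zero at the start; "torque": the same for the moment, N m; "opening": finger opening in m; "gripper_force": force on a finger pad.
Only numpy, scipy, OpenCV 4.12 (cv2) and the standard library are available. Lean on these libraries where they do the work, as an engineer would, in place of code of your own. Each camera call takes 0.05 s, during which the arm holds its last target. There are 200 camera calls.

## Working session

There is one attempt and no reset: what is moved stays moved. The work goes in short steps, each a Python script; the robot and the scene stay as the last script left them, time stands still between calls to the robot, and variables do not carry over. Pictures are saved under pics/ and viewed, at most 14 in all, crops included, and the job is handed in when it is done.

```bash
mkdir -p pics; python3 - <<'E'
from station import r
import cv2,numpy as np
for n in("top","side","wrist"):
    s=r.snapshot(n); cv2.imwrite(f"pics/{n}0.png",s["frame"][:,:,::-1])
    print(n,[s[k] for k in("fx","fy","cx","cy")],np.round(s["R"],4).tolist(),np.round(s["t"],4))
print(r.sense())
E
```

```text
top [459.39628657956973, 459.39628657956973, 319.27611936348853, 193.62144632133106] [[-0.0213, -0.9998, 0.0067], [-0.9969, 0.0207, -0.0759], [0.0757, -0.0083, -0.9971]] [0.0758 0.5009 1.1581]
side [390.4148524377789, 390.4148524377789, 314.04320413737884, 196.1992648394221] [[-0.9161, -0.4006, 0.0171], [-0.2904, 0.6336, -0.7171], [0.2764, -0.6619, -0.6968]] [0.4952 0.1308 1.0516]
wrist [309.70691628693146, 309.70691628693146, 317.1006443423356, 198.17926763154165] [[0.2677, -0.9635, -0.0022], [-0.9265, -0.258, 0.2739], [-0.2645, -0.0713, -0.9617]] [-0.599  -0.0336  0.3906]
{'clock': 0.15, 'joints': array([-7.77348869e+01,  5.25391717e+00,  7.05617585e+01, -2.43249963e-04,
        1.04265197e+02, -3.24923927e+00]), 'joint_vel': array([-0.05488054, -0.11291744, -0.31521928, -0.06344918, -0.07756581,
        0.00179304]), 'joint_torque': array([ 3.73142204e-03, -4.47043991e+01, -4.06907773e+01,  6.99891290e-02,
        2.74052925e-02, -1.21908588e-04]), 'tcp_pos': array([ 0.16049334, -0.57820289,  0.40380103]), 'orientation': array([-1.79919244e+02, -4.34835247e-03,  1.55142895e+01]), 'contact_force': array([-0.4808409 ,  0.01639525,  0.1905516 ]), 'torque': array([ 0.02735384, -0.00785851, -0.01750738]), 'gripper_force': 0.0, 'opening': 0.08766116915704554}
```

View pics/top0.png

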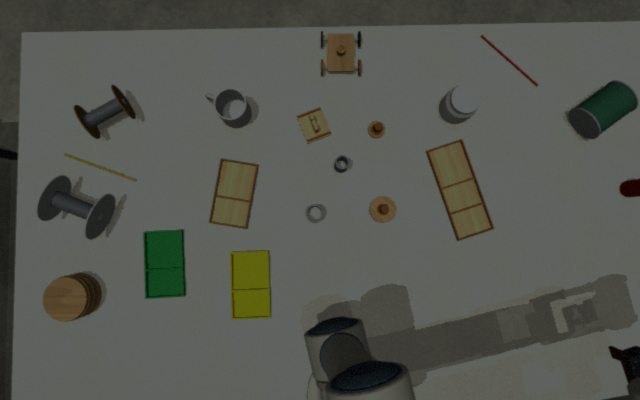

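View pics/side0.png

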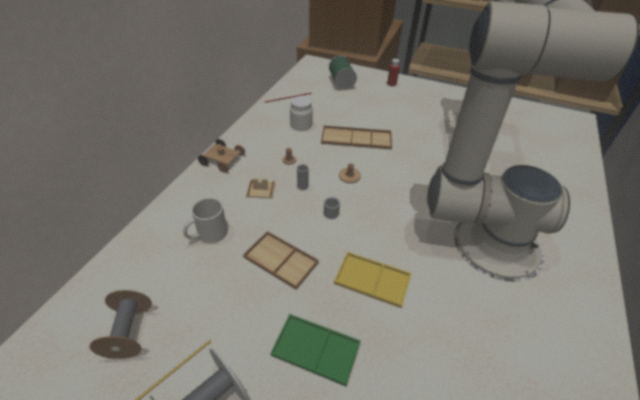

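The top view shows all the parts (u,v): deck (314,124), small wheel (376,129), tall tube (342,164), short tube (316,213), big wheel (382,209), tray_two (235,193), tray_three (460,190), mug (232,107) and tub (462,103). The same things are in the side view. I'll enlarge both.

```bash
python3 - <<'E'
import cv2,numpy as np
for n,(u,v,w,h,k) in {"top":(200,80,300,170,2.6),"side":(180,90,220,200,3)}.items():
    a=cv2.imread(f"pics/{n}0.png")[v:v+h,u:u+w]
    a=np.clip(255*(a/255.)**0.6*1.2,0,255).astype('uint8')
    a=cv2.resize(a,None,fx=k,fy=k,interpolation=cv2.INTER_CUBIC)
    for i in range(0,w,20): cv2.putText(a,str(u+i),(int((i+.5)*k)-8,8),0,.3,(255,0,0));cv2.line(a,(int((i+.5)*k),10),(int((i+.5)*k),15),(255,0,0))
    for i in range(0,h,20): cv2.putText(a,str(v+i),(0,int((i+.5)*k)+3),0,.3,(255,0,0));cv2.line(a,(22,int((i+.5)*k)),(27,int((i+.5)*k)),(255,0,0))
    cv2.imwrite(f"pics/{n}0z.png",a)
E
```

```text
(no output)
```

View pics/top0z.png

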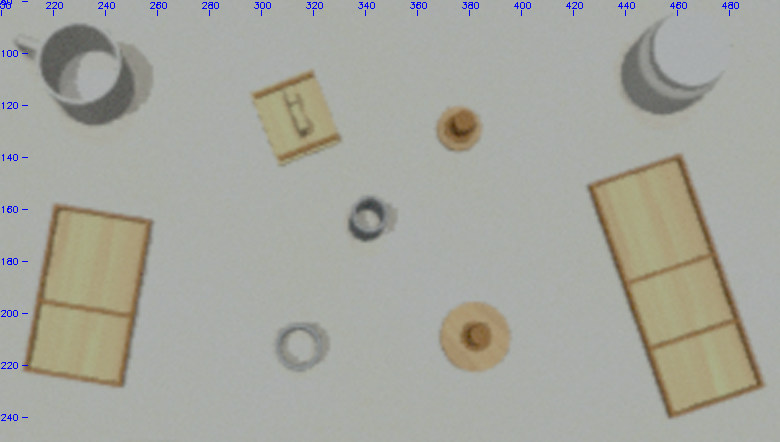

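View pics/side0z.png

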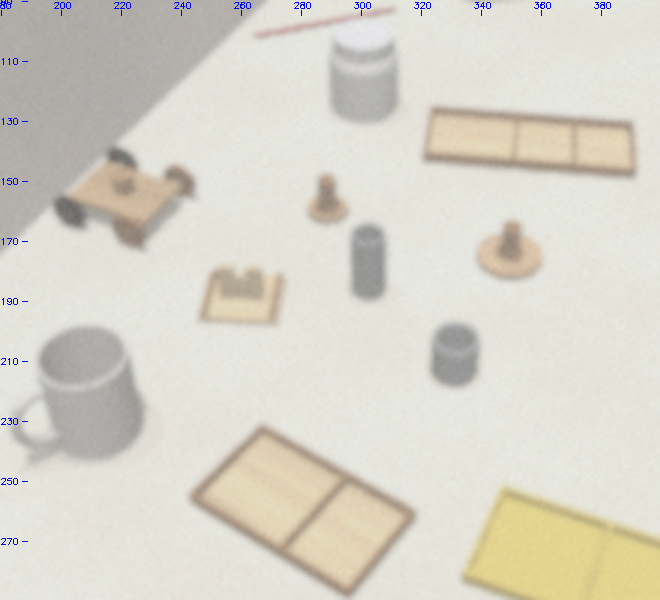

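The crops resolve everything. In the zoomed top view: deck plate corners (252,96),(312,71),(341,138),(280,165); small stub (462,119); big stub (478,332); tall tube rim (369,213); short tube rim (300,346). Both trays have their large bay towards the top of the image. I'll triangulate these against the side view.

```bash
cat > tri.py <<'E'
import numpy as np,cv2
C={"top":(459.396,319.276,193.621,[[-0.0213,-0.9998,0.0067],[-0.9969,0.0207,-0.0759],[0.0757,-0.0083,-0.9971]],[0.0758,0.5009,1.1581]),
"side":(390.415,314.043,196.199,[[-0.9161,-0.4006,0.0171],[-0.2904,0.6336,-0.7171],[0.2764,-0.6619,-0.6968]],[0.4952,0.1308,1.0516])}
Z={"top":(200,80,2.6),"side":(180,90,3)}
def P(n):
    f,cx,cy,R,t=C[n];return np.array([[f,0,cx],[0,f,cy],[0,0,1]])@np.c_[R,t]
def px(n,p): u,v,k=Z[n];return np.array([u+(p[0]+.5)/k-.5,v+(p[1]+.5)/k-.5])
def tri(a,b):
    X=cv2.triangulatePoints(P("top"),P("side"),px("top",a),px("side",b)).ravel();return X[:3]/X[3]
def plane(n,p,z):
    M=P(n);H=M[:,[0,1,3]].copy();H[:,2]+=M[:,2]*z
    q=np.linalg.solve(H,[*px(n,p),1]);return q[:2]/q[2]
E
python3 - <<'E'
from tri import *
np.set_printoptions(precision=4,suppress=True)
D={"big_stub":((480,332),(512,226)),"small_stub":((462,119),(326,180)),"tall":((369,213),(369,233)),"short":((300,346),(456,334)),
"two++":((56,205),(192,496)),"two+-":((152,220),(264,427)),"two--":((123,386),(414,514)),"two-+":((25,370),(348,595)),
"three++":((589,185),(424,160)),"three+-":((681,155),(432,108)),"three--":((763,384),(634,124)),"three-+":((670,416),(635,175))}
H=dict(big_stub=.045,small_stub=.045,tall=.075,short=.045)
for k,(a,b) in D.items():
    z=H.get(k,.014);print(k,tri(a,b),plane("top",a,z),plane("side",b,z))
for n,c in dict(two=[(56,205),(152,220),(123,386),(25,370)],three=[(589,185),(681,155),(763,384),(670,416)]).items():
    q=np.array([plane("top",p,.014) for p in c]);m=q.mean(0);d=q[0]+q[1]-q[2]-q[3]
    print(n,m,np.degrees(np.arctan2(d[1],d[0])),"L",np.hypot(*d)/2,"W",np.hypot(*(q[0]+q[3]-q[1]-q[2]))/2)
q=np.array([plane("top",p,.006) for p in[(252,96),(312,71),(341,138),(280,165)]]);d=q[0]+q[1]-q[2]-q[3]
print("deck",q.mean(0),np.degrees(np.arctan2(d[1],d[0])),np.hypot(*d)/2)
qs=np.array([plane("side",p,.006) for p in[(212,273),(284,275),(276,324),(199,320)]]);print(qs.mean(0))
print("discs",plane("top",(475,337),.008),plane("top",(459,129),.008), "fin",plane("top",(297.5,114),.046), plane("side",(241,268),.046),"mug",plane("top",(95,75),.0),"tub",plane("top",(660,90),.0))
E
```

```text
big_stub [ 0.4618 -0.0966  0.0452] [ 0.4625 -0.0964] [ 0.4609 -0.0971]
small_stub [ 0.6702 -0.0856  0.0452] [ 0.6706 -0.0855] [ 0.6697 -0.086 ]
tall [0.5751 0.0092 0.0764] [0.5757 0.0092] [0.5753 0.0076]
short [0.4531 0.0771 0.0482] [0.4527 0.077 ] [0.4549 0.0743]
two++ [0.5993 0.3172 0.01  ] [0.5989 0.3165] [0.5969 0.3196]
two+- [0.5822 0.222  0.0074] [0.5819 0.2214] [0.5781 0.2266]
two-- [0.4188 0.2531 0.0058] [0.4181 0.2517] [0.4176 0.259 ]
two-+ [0.436  0.3493 0.0076] [0.4358 0.3478] [0.4342 0.3529]
three++ [ 0.6098 -0.2176  0.0022] [ 0.6083 -0.2146] [ 0.6034 -0.2028]
three+- [ 0.6375 -0.3092  0.0101] [ 0.6367 -0.308 ] [ 0.6355 -0.3038]
three-- [ 0.4056 -0.3804  0.0101] [ 0.4067 -0.3787] [ 0.4033 -0.3752]
three-+ [ 0.3769 -0.2878  0.0065] [ 0.3773 -0.2855] [ 0.375  -0.2777]
two [0.5087 0.2843] -10.669076964046894 L 0.16629461638534365 W 0.09715370933120168
three [ 0.5072 -0.2967] 17.076033322336567 L 0.24115225600612747 W 0.09769003389193
deck [0.6843 0.0761] 21.28614917004725 0.0751721682136763
[0.6834 0.0783]
discs [ 0.4592 -0.0968] [ 0.6688 -0.0874] fin [0.6785 0.0747] [0.6821 0.0779] mug [0.7333 0.2792] tub [ 0.7066 -0.2941]
```

Object heights check out: stubs 45 mm, tall tube 76, short tube 48. The tray rims come out low, at about 2–10 mm instead of 14, so I'll look at them from close by. I'll move over both trays and the parts with the wrist camera and overlay the estimates.

```bash
cat > h.py <<'E'
from station import r
import numpy as np,cv2,os
TRAY={"two":[.5087,.2843,-10.67,.169],"three":[.5072,-.2967,17.08,.246]}
OBJ={"big":[.4618,-.0966,.045],"small":[.6702,-.0857,.045],"tall":[.5752,.009,.075],"short":[.4533,.0765,.045],"deck":[.684,.0765,.006]}
DECKYAW=21.3
def trayp(n,x,y=0):
    X,Y,a,_=TRAY[n];a=np.radians(a);return np.array([X+x*np.cos(a)-y*np.sin(a),Y+x*np.sin(a)+y*np.cos(a)])
def wproj(s,p):
    c=np.array(s["R"])@p+s["t"];rho=np.hypot(c[0],c[1]);th=np.arctan2(rho,c[2]);return np.array([s["cx"],s["cy"]])+s["fx"]*th*c[:2]/rho
def wray(s,uv):
    d=(np.array(uv)-[s["cx"],s["cy"]])/s["fx"];th=np.hypot(*d);c=np.r_[np.sin(th)*d/th,np.cos(th)]
    R=np.array(s["R"]);return -R.T@s["t"],R.T@c
def wplane(s,uv,z):
    o,d=wray(s,uv);return (o+d*(z-o[2])/d[2])[:2]
def best(xy,z,yaw):
    q0=np.array(r.sense()["joints"]);c=[]
    for y in(yaw,yaw+180):
        q=r.inverse_kinematics([*xy,z],[180,0,y])
        if q is not None:c.append((abs(np.array(q)-q0).max(),y))
    return min(c)[1]
def go(xy,z,yaw):
    y=best(xy,z,yaw);r.reach([*xy,z],[180,0,y]);return y
E
python3 - <<'E'
from h import *
import pickle
S={}
for n,xy,yaw in(("three",trayp("three",0)+[-.05,.04],17),("mid",np.array([.53,0]),15),("two",trayp("two",0)+[-.05,0],-10)):
    go(xy,.42,yaw);r.wait(.3);s=r.snapshot("wrist");S[n]=s
    im=cv2.resize(s["frame"][:,:,::-1],None,fx=1.25,fy=1.25,interpolation=cv2.INTER_CUBIC)
    im=np.clip(255*(im/255.)**.6*1.1,0,255).astype('uint8')
    def dot(p,c): u=(wproj(s,np.array(p))+.5)*1.25-.5;cv2.drawMarker(im,tuple(np.round(u).astype(int)),c,0,7,1)
    for o in OBJ.values():dot(o,(255,0,0))
    for t in TRAY:
        for sx in(-1,1):
            for sy in(-1,1):dot([*trayp(t,sx*TRAY[t][3]/2,sy*.049),.014],(0,0,255))
    cv2.imwrite(f"pics/w_{n}.png",im)
pickle.dump(S,open("S.pkl","wb"));print(r.sense()["clock"])
E
```

```text
4.975
```

View pics/w_three.png

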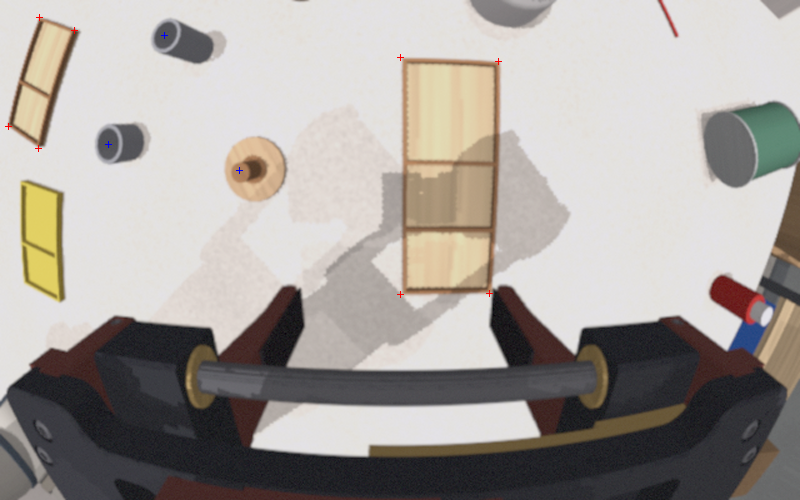

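View pics/w_mid.png

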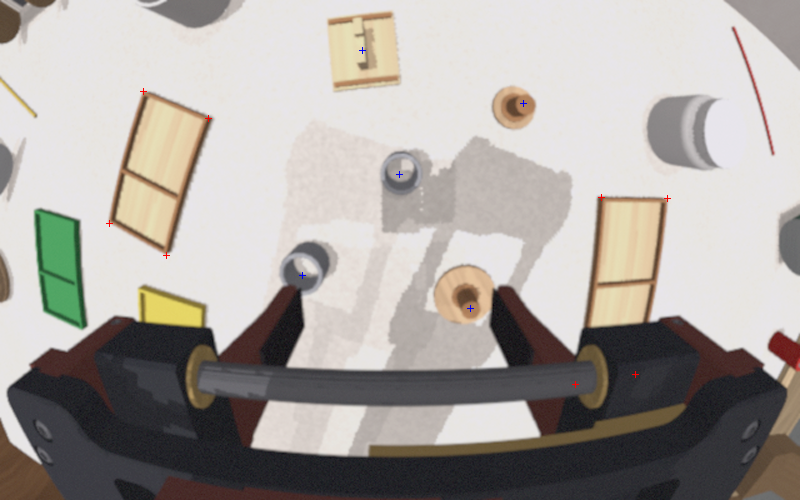

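View pics/w_two.png

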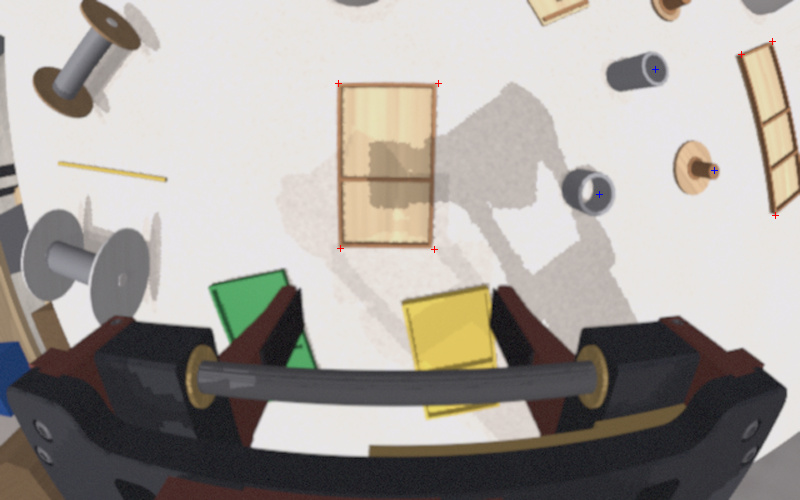

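The overlay agrees with the wrist views to about 3 px, or 2–3 mm: tray corners, deck centre (363,51), stubs and tube rims all land on their markers. I'll check the rim height from the two wrist views, then do the first part.

```bash
cat >> h.py <<'E'
HI=.36
def pick(name,gz,yaw,sq=15):
    xy=np.array(OBJ[name][:2]);y=go(xy,HI,yaw)
    r.servo_line([*xy,gz+.163+.04],speed=.2);r.servo_line([*xy,gz+.163],speed=.08)
    r.grab(sq);r.wait(.2);r.servo_line([*xy,HI],speed=.2)
    s=r.sense();print(name,"opening",round(s["opening"]*1e3,1),"gf",round(s["gripper_force"],1),"t",round(s["clock"],1))
    return s["opening"]
def place(tray,x,gz,yaw=None):
    xy=trayp(tray,x);go(xy,HI,TRAY[tray][2] if yaw is None else yaw)
    r.servo_line([*xy,gz+.163+.03],speed=.2);r.servo_line([*xy,gz+.163+.005],speed=.05)
    f=r.sense()["contact_force"][2];r.let_go();r.wait(.2);r.servo_line([*xy,HI],speed=.2)
    s=r.sense();print("placed fz",round(f,1),"t",round(s["clock"],1),np.round(s["contact_force"],1))
E
python3 - <<'E'
from h import *
import pickle
S=pickle.load(open("S.pkl","rb"))
def tri(a,ua,b,ub):
    o1,d1=wray(S[a],ua);o2,d2=wray(S[b],ub)
    k=np.linalg.lstsq(np.c_[d1,-d2],o2-o1,rcond=None)[0];p=o1+d1*k[0];q=o2+d2*k[1];return np.round((p+q)/2,4),round(np.linalg.norm(p-q),4)
f=lambda u,v:(np.array([u,v])+.5)/1.25-.5
print("two",tri("two",f(341,86),"mid",f(144,93)),tri("two",f(435,86),"mid",f(209,119)),tri("two",f(433,245),"mid",f(167,251)))
print("three",tri("three",f(404,61),"mid",f(601,199)),tri("three",f(498,63),"mid",f(667,200)))
o=pick("tall",.045,TRAY["two"][2])
if .034<o<.04: place("two",-.048,.045)
E
```

```text
two (array([0.5981, 0.3151, 0.0137]), np.float64(0.002)) (array([0.5815, 0.2231, 0.0064]), np.float64(0.0004)) (array([0.4209, 0.2522, 0.0124]), np.float64(0.0012))
three (array([ 0.6087, -0.2184,  0.0069]), np.float64(0.0)) (array([ 0.6372, -0.3083,  0.0143]), np.float64(0.0007))
tall opening 36.4 gf 15.0 t 9.4
placed fz -1.0 t 14.0 [ 0.1 -0.8 -0.5]
```

Rim heights come out at 6–14 mm, which fits 14 mm within measuring error. The tall tube is placed. Next are the other four, with an opening check on each.

```bash
python3 - <<'E'
from h import *
for n,t,x,w,yaw in(("big","two",.0345,.020,None),("short","three",-.0865,.046,None),("small","three",-.0175,.020,None),("deck","three",.069,.008,DECKYAW)):
    o=pick(n,.035,yaw if yaw else TRAY[t][2])
    if abs(o-w)>.003: print("bad grip");break
    place(t,x,.035)
for n,xy,y in(("three",trayp("three",0)+[-.05,.04],17),("two",trayp("two",0)+[-.05,0],-10)):
    go(xy,.42,y);r.wait(.2);s=r.snapshot("wrist")
    im=cv2.resize(s["frame"][:,:,::-1],None,fx=1.25,fy=1.25,interpolation=cv2.INTER_CUBIC)
    cv2.imwrite(f"pics/e_{n}.png",np.clip(255*(im/255.)**.6*1.1,0,255).astype('uint8')[:400])
r.snapshot("top");a=r.snapshot("top")["frame"][80:250,200:500,::-1]
cv2.imwrite("pics/e_top.png",cv2.resize(np.clip(255*(a/255.)**.6*1.2,0,255).astype('uint8'),None,fx=2.6,fy=2.6,interpolation=cv2.INTER_CUBIC))
print(r.sense()["clock"])
E
```

```text
big opening 20.0 gf 15.0 t 19.1
placed fz -0.7 t 24.2 [-0.1  0.9 -0.3]
short opening 46.1 gf 15.0 t 28.4
placed fz -1.3 t 33.3 [-0.4 -0.5 -1.4]
small opening 19.6 gf 15.0 t 38.2
placed fz 0.3 t 43.0 [ 0.5  0.7 -0.5]
deck opening 7.9 gf 15.0 t 48.3
placed fz -0.2 t 53.6 [ 0.3  0.3 -0.9]
56.725
```

View pics/e_three.png

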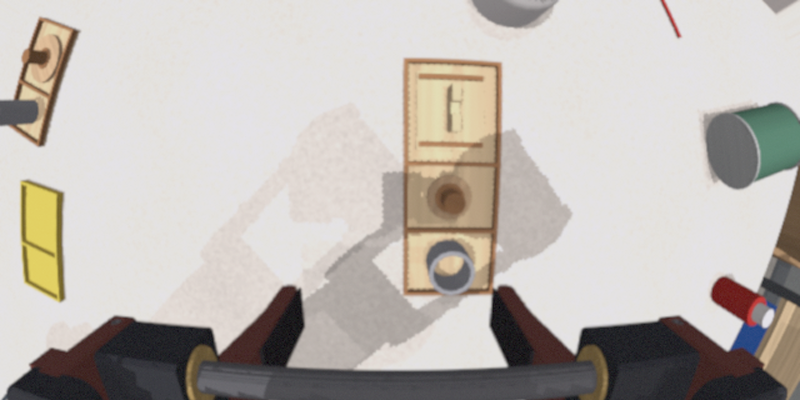

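View pics/e_two.png

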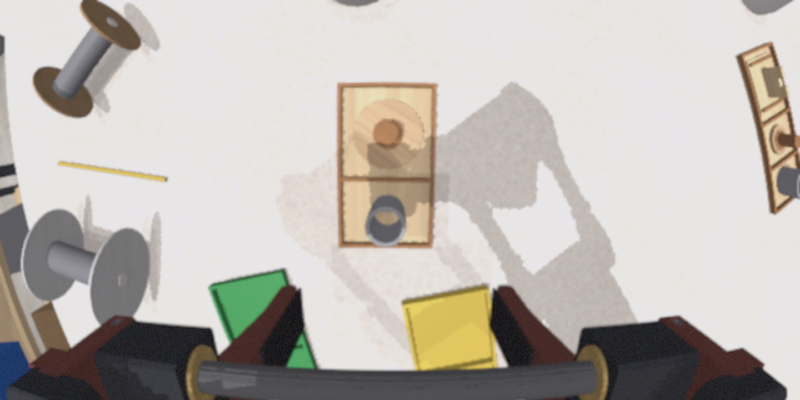

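Both trays are filled as asked. In the three-bay tray the deck is at (455,108) with its fin along the tray, the small wheel at (450,195) and the short tube at (450,262). In the two-bay tray the big wheel is at (389,133) and the tall tube at (386,218). All sit flat, centred and clear of the walls, and the gripper is away from everything.

```bash
python3 -c "
from station import r
print(r.hand_in())"
```

```text
the job is handed in; nothing more can be done
None
```

Both kits are made up and the job is handed in at about 57 s of the 128 s limit; the last wrist views showed all five parts flat and centred in their bays, and no verdict was returned.

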